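Set the clearance of an engraver's board hold-down

TASK

On the circuit-board hold-down, turn the winged thumbscrew clockwise (seen from above) until you feel it seat on the board, without forcing it; then back it off a quarter turn anticlockwise and keep hold of it there, so that a colleague can tighten its lock nut: finish with the thumbscrew still gripped between the fingers. Leave the other things on the table where they are.

Things in the scene. Friction and masses are not known exactly. Their poses are not given: they have to be found in the camera images.
- clamp: the hold-down, fixed to the table: aluminium base plate 170 (x) x 240 (y) x 12 mm, a copper-clad board on it and, over the board, a bar with the thumbscrew in its middle. Origin: centre of the plate's underside, straight below the thumbscrew's axis; z up.
- bar_top (a point): middle of the bar's flat top, on the screw's axis, 60 mm above the table. The bar is 26 mm wide (x) and 200 mm long (y). 85 mm either side of the middle stand round post nuts, 24 mm across and 11 mm high, that do not turn.
- screw_grip (a point): grip centre of the upright winged steel thumbscrew, 27 mm above the bar's top. Its wings are one flat upright blade 48 mm long (point x), 10 mm thick (point y), from 12 to 42 mm above the bar's top; hub 20 mm across at the foot, 16 mm at 30 mm above the bar. The point turns with the screw about the vertical z axis; the screw does not rise or sink.
- screw (a joint): turn of the thumbscrew, rad, growing clockwise from above (point yaw falls). Zero is arbitrary; feel for where it seats, 0.8 to 2.6 rad on from the start: maybe several grasps. It turns freely at about 0.06 N m and stays where left. Seated, it meets a stop: from there only joint seat grows.
- seat (a joint): springy wind-up of the thumbscrew and its thread, rad, clockwise positive, 5 N m per rad: near 0 when slack (about 0.01 while it turns freely), it grows once the screw has seated and is turned on. 0.02 (0.1 N m) or more is seated; over 0.2 (1 N m) is forced
- collet_nut: dark steel collet nut, 26 mm across, 22 mm high, standing on the base plate; bystander; origin at its underside or middle
- gauge_block: steel gauge block 30 x 30 x 14 mm lying on the base plate; bystander; origin at its underside or middle
- brush: wooden-handled chip brush lying on the table; bystander; origin at its underside or middle
- spanner: steel open-ended spanner lying on the table; bystander; origin at its underside or middle

How it is judged:
On the way:
1. the thumbscrew is turned clockwise until it seats (value of joint screw above 3.37 rad and value of joint seat above 0.02 rad), for 0.1 s.
At the end, for the whole second after the job is handed in: the thumbscrew stands still a quarter turn (90 degrees, within 15 degrees) back from where it seats, and the fingers still grip it (more than 3 N) (value of joint screw between 1.559 and 2.099 rad and velocity of joint screw between -0.1 and 0.1 rad/s and contact force between the fingers and screw above 3 N); the arm keeps its last pose, push and grip.
It fails at once if the thumbscrew is forced (tightened with more than 1 N m) (value of joint seat above 0.2 rad).
It fails at once if another thing on the table is shifted by more than 25 mm (distance of any of collet_nut, gauge_block, brush, spanner from where it was at the start of the episode above 0.025 m).
It also fails if it takes over 72 s, if anything falls off the work surface, if the arm or the gripper's body presses on something with over 40 N, if the wrist force passes 120 N, or if a joint passes its speed limit or range.

ROBOT

A 7-joint arm with a two-finger parallel gripper is mounted at the origin on the work surface. World frame = base frame: x ahead of the robot, y to its left, z up, the work surface at z = 0. Lengths are in m, angles in rad, forces in N, time in s.
With the tool pointing down it reaches from about 0.425 to 0.875 m from the base axis. Payload 9.9 kg.
Tool frame: the origin (TCP) lies midway between the tips of the shut fingers; the grasp point (between the pads) lies 19 mm behind it (r.pinch_z is the distance from the TCP to the grasp point, in m); z points along the fingers, y is the line along which they close (so a half turn about z gives the same grasp; the last joint's range is limited). The gripper opens to 85 mm and grips with 20 to 120 N. Pads are 22 mm wide; open, the fingers measure 114 mm over their backs; the gripper's body (76 mm by 85 mm) begins 54 mm behind the grasp point. The pads swing forward as they close: fully open they stand 13 mm farther back than shut.
Start: joints at [-1.412, 0.576, 0.025, 1.437, -0.015, 1.129, -0.057], TCP at [0.162, 0.655, 0.231] pointing down, gripper open.
Joint ranges: [-2.76, 2.76], [-0.34, 2.15], [-1.52, 1.57], [0.19, 2.46], [-1.09, 4.23], [0.17, 1.99], [-2.82, 2.82]. Speed limits (rad/s): [2.22, 2.22, 3.01, 3.01, 3.14, 3.14, 3.14].

INTERFACE

Orientations are given as [roll, pitch, yaw] about the fixed x, y, z axes, in that order (R = Rz(yaw) Ry(pitch) Rx(roll)).
In Python, from plant import r, grip, capture, camera_info, models gives the robot as it stands. Calls block until the motion is done:
- r.move_to(position, orientation): joint-space move of the TCP to a pose.
- r.move_l(position, frame=None, speed=0.15): straight line of the TCP; frame=None keeps the orientation; speed is the mean speed in m/s.
- r.move_joints(angles): joint-space move.
- grip(opening, newtons=None): finger opening in m; newtons is the grip in N (None keeps the last); returns when the fingers have stopped.
- r.hold(seconds).
- r.solve_ik(position, orientation): joint angles nearest the present ones, or None.
- r.get_state(): the state.
- capture(name): name is "side" or "top"; returns (picture, depth): 480x640x3 uint8, red, green, blue; 480x640 float32, m along the optical axis (not along the pixel's ray), 0 where there is no reading.
- camera_info(name): a dict with "fx", "fy", "cx", "cy" (pixels), "dist_coeffs" ([k1, k2, p1, p2, k3] as OpenCV has them; the pictures are not rectified), "R" (3x3) and "t" (3): a world point X has camera coordinates R X + t. Camera axes: x right, y down, z forward; pixel columns grow to the right and rows downward; lengths in m; the calibration is good to about 2 mm. A picture is of the moment at which its call begins. camera_info takes no time and is no camera call.
A pose or a line that the arm cannot do raises r.MotionError and nothing moves.
- r.hand_in(): hands the job in; it is judged then, once.
Trained networks look in the newest picture that a camera, given by its name, has taken for a name from the list of things; names that differ only in an ending like _2 or _b are one class to them, and where a whole thing is asked for, a point or a joint stands for the part that bears it (a point fixed in the world has none). Each returns a list of dicts, best first, with "confidence" (0 to 1); they miss things now and then, are a little off and sometimes report something else, mostly with a low value. They report only what shows in the picture. A call takes as long as a camera call.
- models.regions_of(camera, name): "mask" (480x640 bool, what is visible of it) and "uv" ([column, row] in pixels, amid what is visible of it).
- models.landmark_of(camera, name): "uv" ([column, row] in pixels: a listed point, or the origin of a listed thing).
The state is a dict: "time": time; "joints": joint angles; "dq": joint speeds; "joint_efforts": joint torques, N m; "tool_pos": TCP position; "eef_rot": TCP orientation; "wrist_force": force on the tool from outside, world axes, zero at the start; "moment": the same for the moment, N m; "finger_gap": finger opening in m; "gripper_force": force on a finger pad.
Only numpy, scipy, OpenCV 4.12 (cv2) and the standard library are available. Lean on these libraries where they do the work, as an engineer would, in place of code of your own. Each camera call takes 0.05 s, during which the arm holds its last target. There are 200 camera calls.

## Working session

There is one attempt and no reset: what is moved stays moved. The work goes in short steps, each a Python script; the robot and the scene stay as the last script left them, time stands still between calls to the robot, and variables do not carry over. Pictures are saved under pics/ and viewed, at most 10 in all, crops included, and the job is handed in when it is done.

```bash
mkdir -p pics
cat > h.py <<'E'
import numpy as np, cv2
from plant import r, grip, capture, camera_info, models
def cam(n):
    c=camera_info(n); K=np.array([[c['fx'],0,c['cx']],[0,c['fy'],c['cy']],[0,0,1]]); return c,K,np.array(c['dist_coeffs'],float),np.array(c['R']),np.array(c['t'])
def ray(n,uv):
    c,K,d,R,t=cam(n); p=cv2.undistortPoints(np.array([[uv]],float),K,d)[0,0]
    return -R.T@t, R.T@np.array([p[0],p[1],1])
def at_z(n,uv,z):
    o,v=ray(n,uv); return o+v*(z-o[2])/v[2]
def cloud(n,depth,mask):
    c,K,d,R,t=cam(n); v,u=np.nonzero(mask&(depth>0)); p=cv2.undistortPoints(np.stack([u,v],1)[:,None].astype(float),K,d)[:,0]
    z=depth[v,u][:,None]; return (np.hstack([p,np.ones((len(p),1))])*z-t)@R
E
cat > a.py <<'E'
from h import *
np.set_printoptions(precision=4,suppress=True)
s=r.get_state(); print(s)
for n in('top','side'):
    im,d=capture(n); cv2.imwrite(f'pics/{n}0.png',im[:,:,::-1])
    print(n,'campos',ray(n,(320,240))[0])
    for nm,z in(('screw_grip',.087),('bar_top',.06),('clamp',0),('collet_nut',.012),('gauge_block',.012),('brush',0),('spanner',0)):
        for q in models.landmark_of(n,nm)[:2]: print(nm,q['confidence'],q['uv'],at_z(n,q['uv'],z))
    for q in models.regions_of(n,'screw_grip')[:2]:
        P=cloud(n,d,q['mask']); print('reg',q['confidence'],q['uv'],len(P),np.percentile(P,[2,50,98],axis=0))
        T=P[(P[:,2]>.088)&(P[:,2]<.106)]
        if len(T)>5:
            rect=cv2.minAreaRect(T[:,:2].astype(np.float32)*1000); print('rect',rect, cv2.boxPoints(rect))
E
python3 a.py
```

```text
{'time': 0.0, 'joints': array([-1.4118,  0.5765,  0.0249,  1.4379, -0.015 ,  1.129 , -0.0565]), 'dq': array([ 0.0017,  0.0027, -0.0013,  0.0017, -0.0012, -0.0014, -0.0013]), 'joint_efforts': array([  0.0001, -76.574 ,   2.25  , -28.5967,   0.0152,   0.0129,
         0.    ]), 'tool_pos': array([0.1622, 0.6547, 0.2305]), 'eef_rot': array([-3.1399,  0.0001,  2.8988]), 'wrist_force': array([ 0.1775, -0.4664, -0.4686]), 'moment': array([-0.0048,  0.0275, -0.0016]), 'gripper_force': 0.0, 'finger_gap': 0.08544444699358704}
top campos [0.419  0.0064 1.196 ]
screw_grip 0.66 [338.1, 229.7] [ 0.5348 -0.0232  0.087 ]
bar_top 0.94 [335.2, 234.0] [ 0.529  -0.0183  0.06  ]
bar_top 0.2 [151.9, 282.1] [0.426  0.3431 0.06  ]
collet_nut 0.59 [378.5, 278.7] [ 0.4434 -0.1098  0.012 ]
gauge_block 0.62 [295.3, 250.8] [0.4973 0.0621 0.012 ]
gauge_block 0.45 [152.1, 280.4] [0.4299 0.357  0.012 ]
brush 0.74 [152.7, 281.9] [0.4269 0.3592 0.    ]
spanner 0.89 [483.7, 280.5] [ 0.4439 -0.3303  0.    ]
spanner 0.38 [334.5, 237.0] [ 0.5285 -0.0183  0.    ]
reg 0.62 [337.6, 233.8] 167 [[ 0.5225 -0.0432  0.0709]
 [ 
[... 419 characters left out ...]
5296 -0.0241  0.087 ]
bar_top 0.89 [347.2, 236.3] [ 0.525  -0.0203  0.06  ]
clamp 0.6 [349.3, 258.6] [ 0.5327 -0.021   0.    ]
collet_nut 0.75 [348.1, 293.0] [ 0.4451 -0.0997  0.012 ]
gauge_block 0.59 [307.9, 246.2] [0.4908 0.0564 0.012 ]
gauge_block 0.59 [452.1, 366.8] [ 0.4347 -0.343   0.012 ]
brush 0.76 [193.4, 204.7] [0.4235 0.3625 0.    ]
spanner 0.81 [451.6, 367.5] [ 0.4427 -0.3381  0.    ]
reg 0.7 [349.2, 224.5] 315 [[ 0.5214 -0.0442  0.0675]
 [ 0.5262 -0.0235  0.0908]
 [ 0.5347  0.0013  0.1042]]
rect ((528.4666137695312, -21.4432315826416), (49.398170471191406, 13.372170448303223), 89.97643280029297) [[521.7704 -46.1396]
 [535.1426 -46.1451]
 [535.1628   3.2531]
 [521.7906   3.2586]]
```

```bash
python3 - <<'E'
import cv2,numpy as np
a=cv2.imread('pics/top0.png')[180:300,260:420];b=cv2.imread('pics/side0.png')[170:290,270:430]
f=lambda x:cv2.resize(x,None,fx=5,fy=5,interpolation=3)
cv2.imwrite('pics/c1.png',cv2.resize(np.vstack([f(a),f(b)]),(400*1,600)))
cv2.imwrite('pics/c2.png',f(a)[:600])
E
python3 - <<'E'
from h import *
np.set_printoptions(precision=3,suppress=True)
for yaw in np.deg2rad([3,93,183,273]):
    # tool down: roll pi ; tool y direction at yaw: R=Rz(yaw)Rx(pi): y->-(−sin,cos)
    for z in(.18,.068):
        q=r.solve_ik([.529,-.0215,z],[np.pi,0,yaw]); print(yaw,z,q)
E
```

```text
0.05235987755982989 0.18 [-0.609  0.563  0.882  1.909 -0.542  0.926 -0.981]
0.05235987755982989 0.068 [-0.409  0.65   0.562  2.018 -0.576  0.634 -0.98 ]
1.6231562043547265 0.18 [-0.428  0.472  0.562  1.904 -0.326  0.857  0.354]
1.6231562043547265 0.068 [-0.269  0.602  0.334  2.013 -0.346  0.58   0.356]
3.193952531149623 0.18 [-0.252  0.432  0.294  1.898 -0.165  0.835  1.75 ]
3.193952531149623 0.068 [-0.099  0.576  0.076  2.007 -0.078  0.561  1.654]
4.76474885794452 0.18 [-0.765  0.826  1.359  1.913 -0.887  1.188 -2.162]
4.76474885794452 0.068 [-0.672  0.902  1.131  2.026 -1.047  0.961 -2.059]
```

View pics/c2.png

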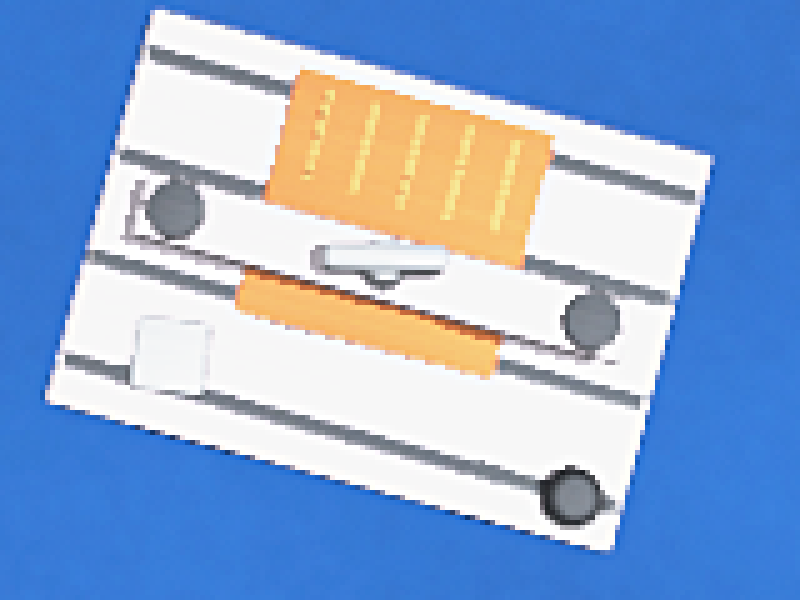

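View pics/side0.png

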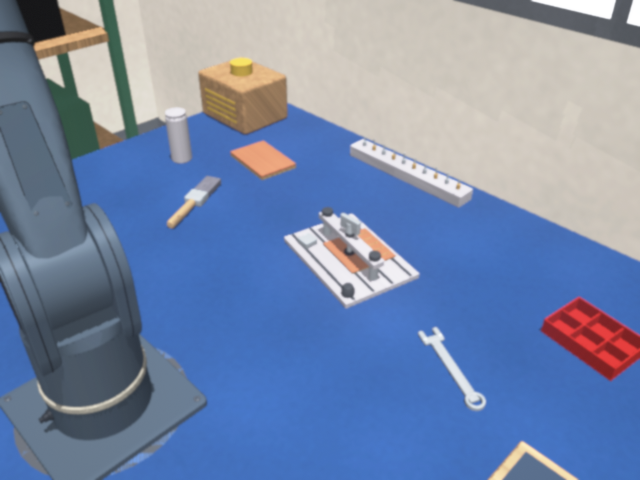

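The top crop shows the blade lying almost exactly along world y, centred at about pixel (336, 231). The bar and plate are yawed by about 13°. The side picture shows the area around the clamp is clear, with the clamp at about (350, 245). Next I approach with the fingers closing along x.

Run:
```python
from h import *
np.set_printoptions(precision=3,suppress=True)
o=[np.pi,0,np.deg2rad(91)]
grip(.085,60)
r.move_to([.529,-.0215,.20],o); s=r.get_state(); print(s['time'],s['joints'],s['moment'])
r.move_l([.529,-.0215,.070],speed=.08); s=r.get_state(); print(s['time'],s['joints'],s['tool_pos'],s['wrist_force'],s['moment'])
grip(0.0,60); r.hold(.3)
s=r.get_state(); print(s['time'],s['joints'],s['finger_gap'],s['gripper_force'],s['wrist_force'],s['moment'])
for n in('side',):
    im,d=capture(n); cv2.imwrite(f'pics/g.png',cv2.resize(im[120:300,240:480,::-1],None,fx=3,fy=3))
```

```text
3.8333 [-0.454  0.453  0.596  1.878 -0.318  0.906  0.313] [-0.003  0.036  0.012]
5.6083 [-0.346  0.621  0.458  2.014 -0.467  0.608  0.445] [ 0.529 -0.022  0.07 ] [-0.669  0.694  0.582] [0.004 0.026 0.001]
6.55 [-0.346  0.621  0.458  2.011 -0.468  0.606  0.445] 0.015772823830404136 58.29920938135729 [7.915 1.021 0.318] [ 0.162 -1.605 -0.017]
```

View pics/g.png

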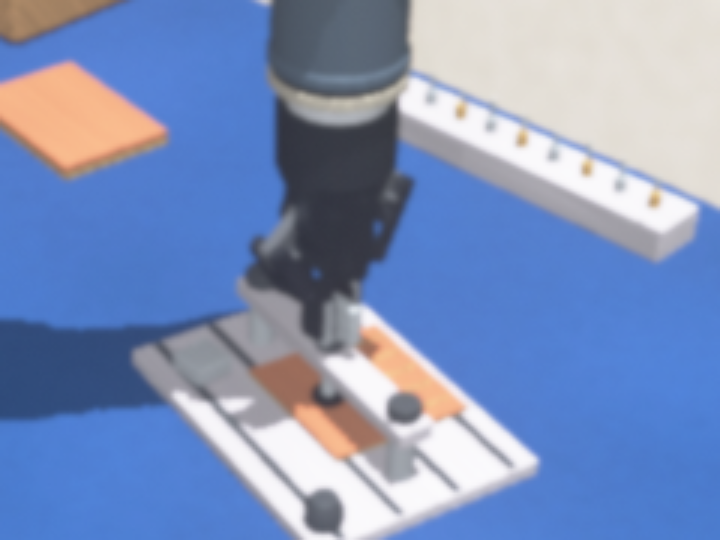

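The picture shows the fingers closed around the thumbscrew at about (335, 320). The gap of 15.8 mm means the pads are on the hub. Now I turn with joint 7 only and watch the vertical moment.

```bash
cat > t.py <<'E'
from h import *
import json
np.set_printoptions(precision=3,suppress=True)
s=r.get_state(); q=np.array(s['joints']); q0=q[6]; t0=s['time']; log=[]
def mz():
    m=[]
    for _ in range(4): r.hold(.02); m.append(r.get_state()['moment'][2])
    return np.mean(m)
b=mz()
while q[6]>-2.78 and r.get_state()['time']<45:
    q[6]-=.04; r.move_joints(q); m=mz(); log.append((q[6],m))
    if m>.25: break
s=r.get_state(); print(b,s['time']-t0,len(log),s['wrist_force'],s['finger_gap'],s['joints'],s['eef_rot'])
print(np.array(log)[:4],'\n',np.array(log)[4:-8:4],'\n',np.array(log)[-8:])
E
python3 t.py
```

```text
-0.0008063797620482703 17.1667 54 [0.343 5.924 1.344] 0.01590157218514731 [-0.346  0.621  0.457  2.011 -0.468  0.606 -1.714] [-3.139 -0.005 -0.569]
[[0.405 0.024]
 [0.365 0.033]
 [0.325 0.046]
 [0.285 0.031]] 
 [[ 0.245  0.043]
 [ 0.085  0.055]
 [-0.075  0.032]
 [-0.235  0.048]
 [-0.395  0.029]
 [-0.555  0.067]
 [-0.715  0.044]
 [-0.875  0.047]
 [-1.035  0.052]
 [-1.195  0.055]
 [-1.355  0.046]] 
 [[-1.435  0.048]
 [-1.475  0.02 ]
 [-1.515  0.067]
 [-1.555  0.041]
 [-1.595  0.058]
 [-1.635  0.054]
 [-1.675  0.175]
 [-1.715  0.327]]
```

Run:
```python
from h import *
np.set_printoptions(precision=3,suppress=True)
r.hold(.3); s=r.get_state(); print(s['time'],s['moment'][2]); q=np.array(s['joints']); a=q[6]; q[:]=s['joints']
for x in np.linspace(a,-.055,9)[1:]:
    q[6]=x; r.move_joints(q); r.hold(.05); s=r.get_state(); print(x,s['joints'][6],s['moment'][2])
r.hold(.5); s=r.get_state(); print(s['time'],s['joints'][6],s['eef_rot'],s['finger_gap'],s['gripper_force'])
for n in('top','side'):
    im,d=capture(n); cv2.imwrite(f'pics/f_{n}.png',cv2.resize(im[150:310,240:440,::-1],None,fx=4,fy=3.75))
    for g in models.regions_of(n,'screw_grip')[:1]:
        P=cloud(n,d,g['mask']); T=P[(P[:,2]>.075)&(P[:,2]<.106)]; print(n,g['confidence'],len(T))
        if len(T)>5: print(cv2.minAreaRect(T[:,:2].astype(np.float32)*1000))
```

```text
24.0667 0.2618187098690637
-1.506320265722621 -1.510345000018079 0.047073467885990136
-1.2989887991908178 -1.305020068135601 0.05710870531149161
-1.0916573326590149 -1.0983363761997904 0.03532233752340837
-0.8843258661272119 -0.8912066234255598 0.004750720599020434
-0.6769943995954089 -0.6839040625165688 0.008550448433218295
-0.46966293306360596 -0.4766025202888757 0.06671177717867165
-0.26233146653180284 -0.2693124959330234 -0.026237740846224173
-0.055 -0.06194258911638459 -0.01650911620760178
27.5 -0.0554350049462118 [ 3.136 -0.002  1.089] 0.015771762222859784 58.75704488813426
```

View pics/f_side.png

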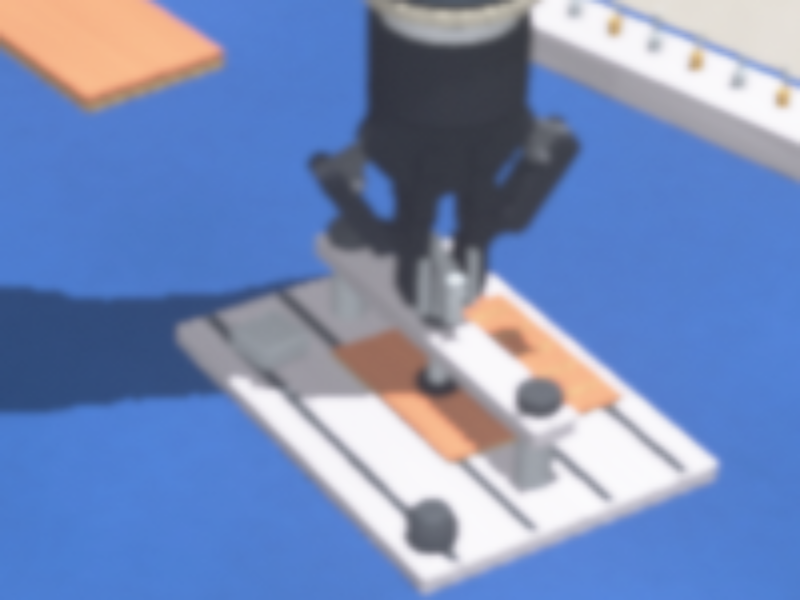

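The side picture shows the blade nearly end-on between the two fingers, at about (445, 280), and nothing else has moved. I check its angle from the depth image before handing in.

Run:
```python
from h import *
np.set_printoptions(precision=4,suppress=True)
c=r.get_state()['tool_pos'][:2]; print(c)
for n in('side','top'):
    im,d=capture(n); P=cloud(n,d,im.min(2)>110)
    k=(P[:,2]>.078)&(P[:,2]<.104)&(np.hypot(*(P[:,:2]-c).T)<.03); T=P[k]-np.r_[c,0]
    rad=np.hypot(T[:,0],T[:,1]); e=T[rad>.018]
    print(n,k.sum(),len(e), np.rad2deg(np.arctan2(*e.mean(0)[1::-1])) if len(e) else None); print(e[::max(1,len(e)//12)])
print(np.mean([(r.hold(.03),r.get_state()['moment'][2])[1] for _ in range(10)]), r.get_state()['time'])
```

```text
[ 0.5322 -0.0213]
side 224 92 -135.41411541884415
[[-0.0184  0.0164  0.0994]
 [-0.0148 -0.0145  0.1038]
 [-0.013  -0.0156  0.1011]
 [-0.0173 -0.0169  0.1016]
 [-0.0192 -0.0007  0.092 ]
 [ 0.0106 -0.0156  0.0845]
 [-0.0113 -0.022   0.0964]
 [-0.0078 -0.019   0.0908]
 [-0.0128 -0.021   0.0921]
 [-0.0146 -0.0202  0.0902]
 [-0.0139 -0.0196  0.0871]
 [-0.0124 -0.0209  0.0847]
 [-0.0074 -0.0192  0.0788]
 [-0.0132 -0.022   0.0785]]
top 0 0 None
[]
-0.012245569613968978 28.1333
```

```bash
python3 -c "
from h import *
print(r.get_state()['gripper_force']); print(r.hand_in())"
```

```text
58.715013186065335
the job is handed in; nothing more can be done
None
```

I turned the thumbscrew clockwise until it seated (peak about 0.33 N m, well under the 1 N m limit), backed it off a quarter turn, and handed in the job with it still gripped at about 59 N; the hand-in call returned no verdict.

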